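# Steady a rocking chest with a wedge

### The arm

A 6-joint arm with a two-finger parallel gripper is mounted at the origin on the work surface. World frame = base frame: x ahead of the robot, y to its left, z up, the work surface at z = 0. Lengths are in m, angles in rad, forces in N, time in s.
With the tool pointing down it reaches from about 0.375 to 0.75 m from the base axis. Payload 9 kg.
Tool frame: the origin (TCP) lies at the very end of the fingers, on their centre line; the grasp point (between the pads) lies 19 mm behind it; z points along the fingers, y is the direction in which the jaws open and shut (so a half turn about z gives the same grasp; the last joint's range is limited). The gripper opens to 85 mm and grips with 20 to 120 N. Pads are 22 mm wide; open, the fingers measure 114 mm over their backs; the gripper's body (76 mm by 85 mm) begins 54 mm behind the grasp point. The pads swing forward as they close: fully open they stand 13 mm farther back than shut.
Start: joints at [-1.384, 0.104, 0.097, 1.564, 0, 1.353], TCP at [0.236, -0.552, 0.231] pointing down, gripper open.
Joint ranges: [-2.99, 2.99], [-0.84, 1.86], [-1.1, 1.16], [-1.84, 2.11], [-1.51, 1.56], [-3.14, 3.14]. Speed limits (rad/s): [2.22, 2.22, 2.57, 3.14, 3.14, 3.14].

### API

Orientations are given as a unit quaternion [w, x, y, z].
In Python, from station import ctrl gives the robot as it stands.
- The arm moves only by the shell command python3 -m handwheel 'ROWS'. ROWS is JSON, a list that holds one entry, the list of rows, each a list of 5 numbers: the opening, from 0 (shut) to 1 (fully open), then the shift along the tool's x, y, z scaled (see below), then the turn about the tool's z scaled (see below). A call has 1 to 8 rows; each row is the pose to reach, as a shift and turn from the pose measured when the call began, along the tool's axes at that moment; what a row does not reach only later rows make up. The controller multiplies each number of a shift by 0.1 m and each number of a turn by 90 degrees. A row lasts 1/10 s, in which the tool goes at most 50 mm and 8.59 degrees, less where a joint would pass 70% of its speed; a pose out of reach is approached as far as the arm can. A call with a number of a shift or a turn outside -1 to 1 is refused whole. A call with a gripper value outside its range is refused whole. The fingers move at their own pace and stop on an object; the grip force is fixed at half the most. Time passes only in rows, so rows that repeat a pose let the fingers close. It gives the time, the measured TCP pose, the force and the opening at its end, in the units of the state.
- ctrl.sense(): the state, without advancing time (a new reading comes with each control period).
- ctrl.snapshot(name): name is "side" or "top"; returns a dict with "image" (400x640x3 uint8, red, green, blue), "z_map" (400x640 float32, m along the optical axis (not along the pixel's ray), 0 where there is no reading), "fx", "fy", "cx", "cy" (pixels), "xyz" and "orientation" of the camera in the world. Camera axes: x right, y up, looking along -z (the intrinsics and any distortion apply to the point x, -y, -z); pixel columns grow to the right and rows downward; lengths in m; the calibration is good to about 2 mm. A picture is of the moment at which its call begins.
- ctrl.job_done(): hands the job in, once; it reports no verdict.
The state is a dict: "t": time; "joint_pos": joint angles; "qd": joint speeds; "tau": joint torques, N m; "position": TCP position; "tool_rot": TCP orientation; "wrist_force": force on the tool from outside, world axes, zero at the start; "wrist_torque": the same for the moment, N m; "finger_gap": finger opening in m.
Only numpy, scipy, OpenCV 4.12 (cv2) and the standard library are available. Lean on these libraries where they do the work, as an engineer would, in place of code of your own. Each camera call takes 0.05 s, during which the arm holds its last target.

### The job

The flat wooden chest on the workbench rocks because one of its four feet is too short. With the fingertips push the loose wooden wedge, thin end first, along the bench under that short foot until it is just snug and the chest no longer rocks, without jacking the chest up, shoving it along, picking anything up or disturbing the other things on the bench. Check it by pressing down firmly with the fingertips on the chest's top right above that foot, and finish like that: the program ends while still pressing there, with the chest steady and level on the wedge.

Things in the scene. Friction and masses are not known exactly. Their poses are not given: they have to be found in the camera images.
- chest: Closed flat pale wooden chest, about 2.5 kg, 228 (x) x 248 (y) x 78 mm high, loose on four 26 mm square feet centred at x = +-90, y = +-100 mm. Walls (220 x 240) start 25 mm up; the flat lid overhangs them by 4 mm. Origin: its centre at the level of the long feet's undersides, z up. It stands level on three long feet; 5 to 10 N down on the lid above the short foot (x = -90, y = +100) rocks it
- short_foot (a point): Point fixed to the chest below the centre of the short foot, level with the undersides of the long feet (x = -90, y = +100, z = 0 mm of the chest). The foot is 26 mm square about it; its underside is 6.5 to 10.5 mm (unknown, differs each time) above this point
- corner_top (a point): Point on top of the chest's lid straight above the short foot (x = -90, y = +100, z = 78 mm of the chest): where to press (firmly: about 10 N)
- wedge: Loose wooden wedge, 80 g, flat on the bench, 140 mm long (x) x 60 mm wide (y). Origin: centre of its underside. Top slopes from 3 mm thick at the thin end (x = +70) to 20 mm at the butt (x = -70). It points roughly at the short foot, along the chest's -y. Slides with about 1 N; when it meets the foot the push rises: 4 N is snug, 7 N or more shoves the chest. It stays where it is left
- wedge_butt (a point): Centre of the wedge's upright flat butt face (60 mm wide, 20 mm high), 10 mm above the bench: where to push
- chisel: Bystander: chisel with wooden handle, 245 mm long, lying on the bench, leave it alone. Origin about its middle, x along it
- hammer: Bystander: hammer lying on the bench, leave it alone. x along it
- rule: Bystander: folded white rule, 235 x 32 x 16 mm, leave it alone. Origin: centre of its underside, x along it
- offcut: Bystander: plain rectangular offcut of pale wood, 130 x 60 x 22 mm, not tapered, leave it alone. Origin: centre of its underside, x along it
Things that resemble listed ones, but are neither listed nor needed, are in the scene too. Leave any black, green or pink look-alike of the wedge alone.

How it is judged:
By the outcome, as a careful person would: the job done as asked, in the order asked, and still so for the second after the job is handed in, while the arm keeps its last pose, push and grip.
It also fails if it takes over 45 s, if anything falls off the work surface, if the arm or the gripper's body presses on something with over 40 N, if the wrist force passes 120 N, or if a joint passes its speed limit or range.

## Working session

There is one attempt and no reset: what is moved stays moved. The work goes in short steps, Python scripts to look and compute and a shell command to move; the robot and the scene stay as the last step left them, time stands still between calls to the robot, and variables do not carry over. Pictures are saved under pics/ and viewed, and the job is handed in when it is done.

```bash
ls; mkdir -p pics
cat > h.py <<'E'
import numpy as np, cv2
from station import ctrl
from scipy.spatial.transform import Rotation as R
def cam(n):
    s=ctrl.snapshot(n); q=s["orientation"]; s["R"]=R.from_quat([q[1],q[2],q[3],q[0]]).as_matrix(); return s
def pt(s,u,v,z=None):
    d=s["z_map"][int(round(v)),int(round(u))] 
    r=np.array([(u-s["cx"])/s["fx"],-(v-s["cy"])/s["fy"],-1.])
    w=s["R"]@r; o=np.array(s["xyz"])
    k=d if z is None else (z-o[2])/w[2]
    return o+k*w
def cloud(s):
    v,u=np.mgrid[0:400,0:640]; d=s["z_map"]
    r=np.stack([(u-s["cx"])/s["fx"]*d,-(v-s["cy"])/s["fy"]*d,-d],-1)
    return r@s["R"].T+np.array(s["xyz"])
E
python3 - <<'E'
from h import *
import pickle
for n in("top","side"):
    s=cam(n); pickle.dump(s,open(n+".pkl","wb")); cv2.imwrite(f"pics/{n}0.png",s["image"][...,::-1]); print(n,s["xyz"],s["fx"],s["cx"],s["cy"],[k for k in s])
print(ctrl.sense())
E
```

```text
pics
top [2.93367033e-01 3.86091954e-04 1.65797740e+00] 494.4867843343202 318.7438114343711 198.96145147285625 ['image', 'z_map', 'fx', 'fy', 'cx', 'cy', 'xyz', 'orientation', 'R']
side [0.46431299 0.9334368  1.02578285] 446.84812552636606 320.62553127152796 203.71840699446142 ['image', 'z_map', 'fx', 'fy', 'cx', 'cy', 'xyz', 'orientation', 'R']
{'t': 0.1, 'joint_pos': array([-1.38369450e+00,  1.04638042e-01,  9.65571650e-02,  1.56387949e+00,
       -4.56092668e-07,  1.35309881e+00]), 'qd': array([-0.00080954, -0.00098662,  0.00146757, -0.00122172, -0.00021309,
       -0.0005638 ]), 'tau': array([ 9.08542424e-03, -5.58202744e+01,  5.04723358e+01,  1.26610664e-02,
       -1.34175853e-04, -1.81598250e-05]), 'position': array([ 0.23625621, -0.55121729,  0.23060655]), 'tool_rot': array([-5.81954319e-04,  9.79586849e-01,  2.01020563e-01,  8.67526730e-06]), 'wrist_force': array([ 0.786469  , -0.53768781, -0.99218407]), 'wrist_torque': array([-0.04248481,  0.02766948,  0.02485761]), 'finger_gap': 0.08504823750797146}
```

```bash
python3 -m handwheel --help 2>&1 | head -20
```

```text
invalid input: not JSON, or not a number
```

View pics/top0.png

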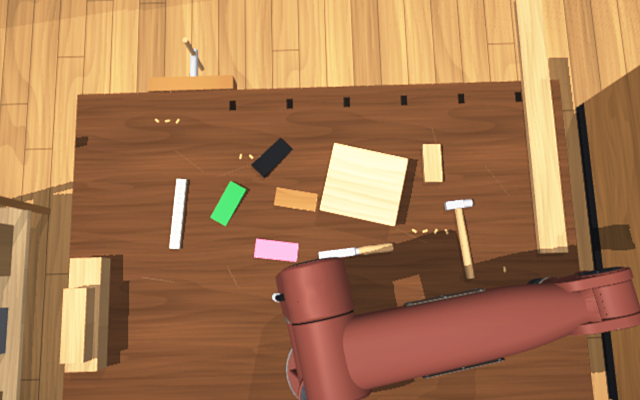

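View pics/side0.png

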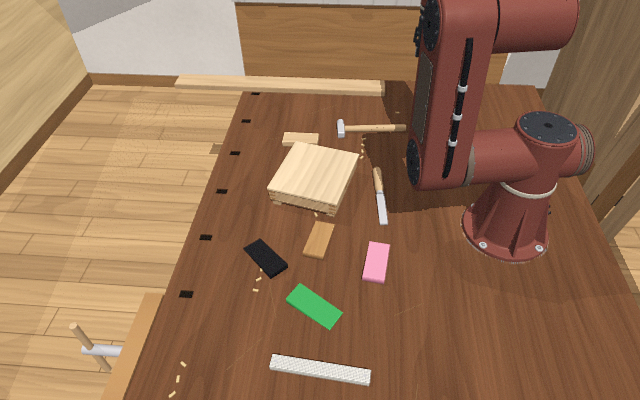

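The top view shows the chest at about (365,184) and the orange-brown wedge at about (296,199), to the chest's left. The black, green and pink look-alikes are at (272,157), (228,203) and (277,250). Next I'll enlarge both views.

Run:
```python
from h import *
import pickle
t=pickle.load(open("top.pkl","rb"));s=pickle.load(open("side.pkl","rb"))
def crop(i,x0,y0,w,h,k,n): cv2.imwrite(n,cv2.resize(i[y0:y0+h,x0:x0+w,::-1],None,fx=k,fy=k,interpolation=cv2.INTER_CUBIC))
crop(t["image"],265,135,155,100,5,"pics/tc.png")
crop(s["image"],255,135,120,130,4.5,"pics/sc.png")
for z,l in((.078,[(334,143),(409,158),(396,226),(320,212)]),):
    P=[pt(t,*a,z) for a in l]
    print(np.round(P,4)); print([np.linalg.norm(P[i]-P[i-1]) for i in range(4)])
print(pt(t,365,184),pt(t,280,197),pt(t,310,203),pt(t,250,180),pt(s,320,170),pt(s,320,230))
```

```text
[[ 0.7235 -0.0499  0.078 ]
 [ 0.6652 -0.2933  0.078 ]
 [ 0.4436 -0.239   0.078 ]
 [ 0.4961  0.003   0.078 ]]
[np.float64(0.23338359670157674), np.float64(0.2502766487460952), np.float64(0.22820229666270342), np.float64(0.2475653338942012)]
[2.93367033e-01 3.86091954e-04 1.65797740e+00] [0.55930735 0.13620211 0.01433349] [5.37856935e-01 3.60369254e-02 3.90099090e-04] [ 0.62387248  0.23910206 -0.00139316] [ 0.56884429 -0.13939449  0.08046011] [0.55298744 0.05456151 0.01210176]
```

View pics/tc.png

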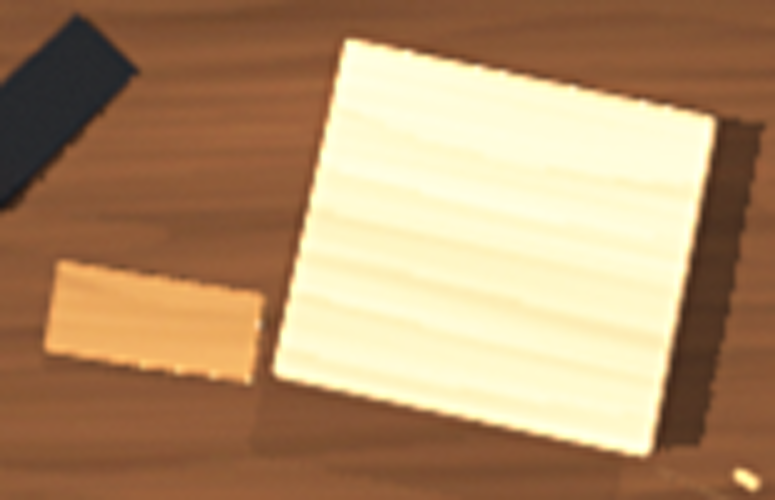

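View pics/sc.png

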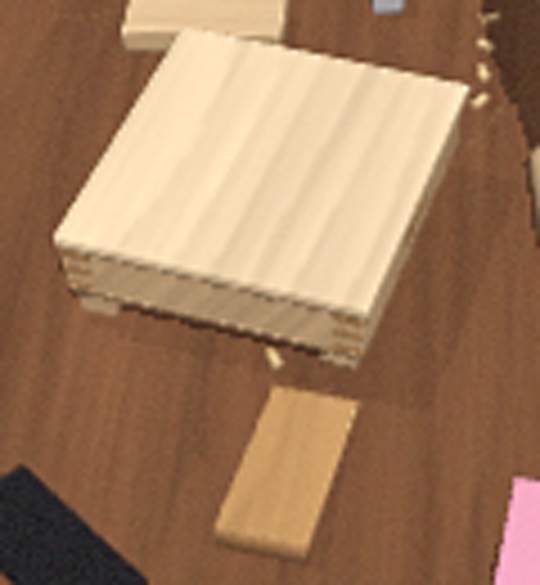

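The crop shows the lid's corner above the short foot at top-view pixel (319.6,210.4). The wedge's butt edge runs (276.4,187.2) to (274,205.6) and its thin end (318,193.6) to (315.4,211.6). Next I fit rectangles to these.

Run:
```python
from h import *
import pickle
from scipy.optimize import least_squares
t=pickle.load(open("top.pkl","rb"));s=pickle.load(open("side.pkl","rb"))
def proj(c,P):
    q=(np.asarray(P)-np.array(c["xyz"]))@c["R"]; return np.stack([c["fx"]*q[:,0]/-q[:,2]+c["cx"],c["cy"]+c["fy"]*q[:,1]/q[:,2]],1)
def uncrop(l,x0,y0,k): return (np.array(l)+.5)/k-.5+[x0,y0]
def fit(name,body,top,side,g):
    ut=uncrop(top,265,135,5); us=uncrop(side,255,135,4.5)
    W=lambda p:np.c_[body[:,:2]@np.array([[np.cos(p[2]),np.sin(p[2])],[-np.sin(p[2]),np.cos(p[2])]])+p[:2],body[:,2]]
    for lab,w in(("top",(1,0)),("side",(0,1)),("both",(1,1))):
        r=least_squares(lambda p:np.r_[w[0]*(proj(t,W(p))-ut).ravel(),w[1]*(proj(s,W(p))-us).ravel()],g)
        print(name,lab,np.round(r.x,4),"deg",np.degrees(r.x[2]).round(2),"rms px",np.sqrt(np.mean(r.fun**2)).round(2))
    return r.x
c=np.array([[114,124,78],[114,-124,78],[-114,-124,78],[-114,124,78]])/1e3
pc=fit("chest",c,[(344,40),(716,117),(652,457),(273,377)],[(55,242),(183,28),(469,88),(365,317)],[.58,-.14,-.23+0])
w=np.array([[70,30,3],[70,-30,3],[-70,-30,20],[-70,30,20]])/1e3
# wedge x along chest -y => wedge y = chest x
pw=fit("wedge",w,[(265,293),(252,383),(45,353),(57,261)],[(272,388),(358,402),(307,552),(217,535)],[.55,.1,-1.8])
Rz=lambda a:np.array([[np.cos(a),-np.sin(a)],[np.sin(a),np.cos(a)]])
sf=Rz(pc[2])@[-.09,.1]+pc[:2]; print("foot",sf)
b=Rz(pw[2])@[-.07,0]+pw[:2]; print("butt",b)
print("wedge in chest frame",Rz(-pc[2])@(pw[:2]-pc[:2]),np.degrees(pw[2]-pc[2]), "butt",Rz(-pc[2])@(b-pc[:2]))
q=ctrl.sense()["tool_rot"]; print(R.from_quat([q[1],q[2],q[3],q[0]]).as_matrix().round(3))
```

```text
chest top [ 0.5841 -0.142  -0.2389] deg -13.69 rms px 0.07
chest side [ 0.5872 -0.1382 -0.249 ] deg -14.26 rms px 0.31
chest both [ 0.5858 -0.1407 -0.2435] deg -13.95 rms px 0.61
wedge top [ 0.551   0.0839 -1.7328] deg -99.28 rms px 0.2
wedge side [ 0.5535  0.0866 -1.7269] deg -98.94 rms px 0.33
wedge both [ 0.5524  0.0851 -1.73  ] deg -99.12 rms px 0.55
foot [ 0.52257263 -0.02195631]
butt [0.56354401 0.15419627]
wedge in chest frame [-0.08681579  0.21108284] -85.17045301911084 butt [-0.09270921  0.28083431]
[[ 0.919  0.394 -0.   ]
 [ 0.394 -0.919  0.001]
 [ 0.    -0.001 -1.   ]]
```

```bash
cat > need.py <<'E'
import sys
from h import *
PC=np.array([.5858,-.1407]);A=-.2435
C,S=np.cos(A),np.sin(A)
def c2w(x,y): return PC+np.array([[C,-S],[S,C]])@[x,y]
def rep(tx=None,ty=None,z=None):
    st=ctrl.sense(); p=st["position"]; q=st["tool_rot"]; M=R.from_quat([q[1],q[2],q[3],q[0]]).as_matrix()
    cy=np.array([[C,S],[-S,C]])
    print("t",round(st["t"],2),"chest-frame TCP mm",np.round(cy@(p[:2]-PC)*1e3,1),"z",round(p[2]*1e3,1),"F chest",np.round(np.r_[cy@st["wrist_force"][:2],st["wrist_force"][2]],2),"gap",round(st["finger_gap"]*1e3,1))
    a=np.arctan2(M[1,0],M[0,0]); print("turn need (units)",round(np.degrees(a-(np.pi/2+A))/90,3), "q",st["joint_pos"].round(2))
    if tx is not None:
        d=M.T@(np.r_[c2w(tx/1e3,ty/1e3),z/1e3]-p); print("shift units",np.round(d*10,3))
if __name__=="__main__": rep(*map(float,sys.argv[1:]))
E
python3 need.py -92 325 230
python3 -m handwheel '[[[0.35,0.5,-0.46,0,-0.09],[0.35,1,-0.92,0,-0.18],[0.35,1,-0.92,0,-0.27],[0.35,1,-0.92,0,-0.36]]]'; python3 need.py -92 325 230
```

```text
t 0.1 chest-frame TCP mm [-240.3 -482.7] z 230.6 F chest [ 0.89 -0.33 -0.99] gap 85.0
turn need (units) -0.587 q [-1.38  0.1   0.1   1.56 -0.    1.35]
shift units [ 6.059 -5.543  0.014]
t: 0.5
position: [0.2936, -0.4237, 0.2309]
tool_rot: [-0.001, 0.882, 0.47, 0.001]
wrist_force: [-0.2, -1.5, 0.7]
finger_gap: 0.0302
t 0.5 chest-frame TCP mm [-215.4 -345.1] z 230.9 F chest [ 0.19 -1.52  0.74] gap 30.2
turn need (units) -0.221 q [-1.22 -0.15 -0.16  1.57  0.    0.94]
shift units [ 6.721 -1.124  0.023]
```

```bash
python3 -m handwheel '[[[0.35,0.5,-0.1,0,-0.09],[0.35,1,-0.17,0,-0.18],[0.35,1,-0.17,0,-0.221],[0.35,1,-0.17,0,-0.221]]]'; python3 need.py -92 325 230
```

```text
t: 0.9
position: [0.3358, -0.33, 0.2311]
tool_rot: [-0.001, 0.787, 0.617, 0.001]
wrist_force: [-0.1, 0.3, -0.3]
finger_gap: 0.0298
t 0.9 chest-frame TCP mm [-196.9 -244. ] z 231.1 F chest [-0.15  0.24 -0.3 ] gap 29.8
turn need (units) 0.002 q [-1.06 -0.29 -0.28  1.59  0.    0.76]
shift units [5.687 1.065 0.023]
```

```bash
python3 -m handwheel '[[[0.35,0.5,0.1,0,0],[0.35,1,0.2,0,0],[0.35,1,0.2,0,0]]]'; python3 need.py -92 325 230
```

```text
t: 1.2
position: [0.3803, -0.2347, 0.2315]
tool_rot: [-0.001, 0.787, 0.617, 0.001]
wrist_force: [-0.0, -0.1, -0.0]
finger_gap: 0.0298
t 1.2 chest-frame TCP mm [-176.8 -140.7] z 231.5 F chest [ 0.03 -0.14 -0.  ] gap 29.8
turn need (units) 0.002 q [-0.85 -0.37 -0.34  1.6   0.    0.96]
shift units [4.654 0.864 0.029]
```

```bash
python3 -m handwheel '[[[0.35,0.5,0.1,0,0],[0.35,1,0.2,0,0],[0.35,1,0.2,0,0]]]'; python3 need.py -92 325 230
```

```text
t: 1.5
position: [0.4247, -0.1394, 0.2317]
tool_rot: [-0.001, 0.786, 0.618, 0.002]
wrist_force: [-0.4, -0.4, -1.2]
finger_gap: 0.0301
t 1.5 chest-frame TCP mm [-156.7  -37.5] z 231.7 F chest [-0.32 -0.48 -1.17] gap 30.1
turn need (units) 0.003 q [-0.61 -0.37 -0.33  1.6   0.    1.2 ]
shift units [3.622 0.664 0.032]
```

```bash
python3 -m handwheel '[[[0.35,0.5,0.1,0,0],[0.35,1,0.2,0,0],[0.35,1,0.2,0,0]]]'; python3 need.py -92 325 230
```

```text
t: 1.8
position: [0.469, -0.0443, 0.2318]
tool_rot: [-0.002, 0.786, 0.619, 0.002]
wrist_force: [0.5, -0.8, 0.7]
finger_gap: 0.0298
t 1.8 chest-frame TCP mm [-136.6   65.4] z 231.8 F chest [ 0.68 -0.65  0.73] gap 29.8
turn need (units) 0.004 q [-0.38 -0.29 -0.27  1.59  0.    1.43]
shift units [2.593 0.463 0.031]
```

```bash
python3 -m handwheel '[[[0.35,0.5,0.1,0,0],[0.35,1,0.2,0,0],[0.35,1,0.2,0,0]]]'; python3 need.py -92 325 230
```

```text
t: 2.1
position: [0.5132, 0.0504, 0.2316]
tool_rot: [-0.002, 0.785, 0.619, 0.002]
wrist_force: [-0.3, -0.6, -0.5]
finger_gap: 0.0298
t 2.1 chest-frame TCP mm [-116.6  168. ] z 231.6 F chest [-0.18 -0.7  -0.49] gap 29.8
turn need (units) 0.005 q [-0.16 -0.15 -0.16  1.57  0.01  1.65]
shift units [1.568 0.257 0.025]
```

```bash
python3 -m handwheel '[[[0.35,0.5,0.1,0,0],[0.35,1,0.2,0,0],[0.35,1,0.2,0,0]]]'; python3 need.py -92 325 230
```

```text
t: 2.4
position: [0.5573, 0.1447, 0.2306]
tool_rot: [-0.003, 0.785, 0.619, 0.001]
wrist_force: [0.6, -0.9, -0.0]
finger_gap: 0.03
t 2.4 chest-frame TCP mm [-96.4 270.1] z 230.6 F chest [ 0.85 -0.72 -0.04] gap 30.0
turn need (units) 0.005 q [0.02 0.03 0.02 1.56 0.01 1.83]
shift units [0.548 0.049 0.009]
```

```bash
python3 -m handwheel '[[[0.35,0.45,0.05,0.2,0],[0.35,0.45,0.05,0.6,0],[0.35,0.45,0.05,0.9,0],[0.35,0.45,0.05,0.9,0]]]'; python3 need.py -92 315 100
python3 - <<'E'
from h import *
import pickle
t=pickle.load(open("top.pkl","rb"))
from need import *
cy=np.array([[C,S],[-S,C]])
for u,v in((246,187),(211,218),(292,149),(253,167),(255,255),(298,242)): print((u,v),(cy@(pt(t,u,v,.015)[:2]-PC)*1e3).round())
for n,b in(("top",(215,125,200,150)),("side",(220,120,200,200))):
    s=cam(n); x,y,w,h=b; cv2.imwrite(f"pics/{n}1.png",cv2.resize(s["image"][y:y+h,x:x+w,::-1],None,fx=3,fy=3,interpolation=2))
E
```

```text
t: 2.8
position: [0.5702, 0.1856, 0.1357]
tool_rot: [-0.005, 0.786, 0.618, -0.002]
wrist_force: [-0.6, -0.1, -0.5]
finger_gap: 0.0294
t 2.8 chest-frame TCP mm [-93.8 312.9] z 135.7 F chest [-0.5  -0.28 -0.48] gap 29.4
turn need (units) 0.004 q [ 0.09  0.12 -0.06  1.4   0.01  1.9 ]
shift units [0.02  0.021 0.357]
(246, 187) [-83. 382.]
(211, 218) [-211.  472.]
(292, 149) [ 78. 259.]
(253, 167) [-11. 375.]
(255, 255) [-299.  300.]
(298, 242) [-227.  170.]
```

View pics/side1.png

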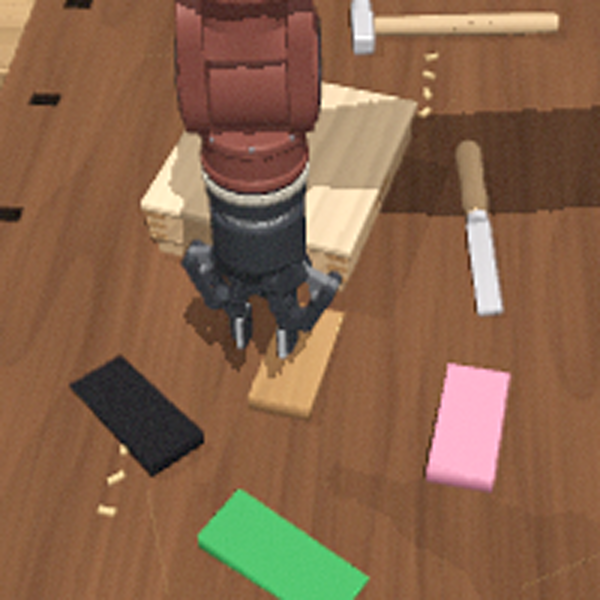

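View pics/top1.png

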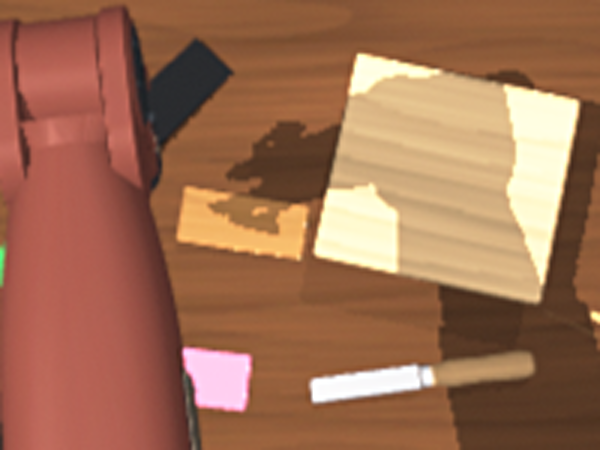

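Both views show the open gripper standing behind the wedge's butt, clear of the black, green and pink pieces. Now I descend.

```bash
python3 -m handwheel '[[[0.35,0.02,0.02,0.4,0],[0.35,0.02,0.02,0.8,0],[0.35,0.02,0.02,1,0],[0.35,0.02,0.02,1,0]]]'; python3 need.py -92 312 6
```

```text
t: 3.3
position: [0.5744, 0.187, 0.0405]
tool_rot: [-0.003, 0.786, 0.618, 0.0]
wrist_force: [-0.6, 0.9, 0.8]
finger_gap: 0.0299
t 3.3 chest-frame TCP mm [-90.  315.3] z 40.5 F chest [-0.85  0.72  0.82] gap 29.9
turn need (units) 0.003 q [ 0.1   0.17 -0.18  1.22  0.01  1.91]
shift units [-0.034 -0.018  0.345]
```

```bash
python3 -m handwheel '[[[0.35,0,0,0.15,0],[0.35,0,0,0.28,0],[0.35,0,0,0.28,0],[0.35,0,0,0.28,0]]]'; python3 need.py -92 292 6
```

```text
t: 3.7
position: [0.5745, 0.1871, 0.0128]
tool_rot: [-0.003, 0.786, 0.618, 0.0]
wrist_force: [0.8, 0.4, -0.5]
finger_gap: 0.0298
t 3.7 chest-frame TCP mm [-90.  315.4] z 12.8 F chest [ 0.69  0.55 -0.47] gap 29.8
turn need (units) 0.003 q [ 0.1   0.2  -0.2   1.17  0.01  1.91]
shift units [-0.234 -0.021  0.068]
```

```bash
cat > hold.py <<'E'
from need import *
import sys
cy=np.array([[C,S],[-S,C]]);F=[]
for i in range(int(sys.argv[1])):
    ctrl.snapshot("top"); w=ctrl.sense()["wrist_force"]; F.append(np.r_[cy@w[:2],w[2]])
print("mean F chest",np.mean(F,0).round(2),"sd",np.std(F,0).round(2)); rep()
E
python3 -m handwheel '[[[0.35,0,0,0.06,0],[0.35,0,0,0.06,0],[0.35,-0.1,-0.02,0.06,0],[0.35,-0.18,-0.02,0.06,0],[0.35,-0.18,-0.02,0.06,0]]]'; python3 hold.py 8
```

```text
t: 4.2
position: [0.5681, 0.1689, 0.0069]
tool_rot: [-0.003, 0.787, 0.617, 0.0]
wrist_force: [-0.0, 0.2, -0.5]
finger_gap: 0.0301
mean F chest [0.09 0.06 0.04] sd [0.58 0.49 0.49]
t 4.6 chest-frame TCP mm [-92.  297.5] z 6.8 F chest [-0.39  0.29  0.2 ] gap 30.2
turn need (units) 0.003 q [ 0.07  0.17 -0.24  1.16  0.01  1.88]
```

```bash
python3 -m handwheel '[[[0.35,-0.05,0,0,0],[0.35,-0.1,0,0,0],[0.35,-0.15,0,0,0],[0.35,-0.2,0,0,0],[0.35,-0.25,0,0,0],[0.35,-0.3,0,0,0],[0.35,-0.35,0,0,0],[0.35,-0.4,0,0,0]]]'; python3 hold.py 6
python3 - <<'E'
from h import *
for n,b in(("top",(245,125,170,120)),("side",(250,130,120,130))):
    s=cam(n); x,y,w,h=b; cv2.imwrite(f"pics/{n}2.png",cv2.resize(s["image"][y:y+h,x:x+w,::-1],None,fx=4.5,fy=4.5,interpolation=2))
E
```

```text
t: 5.4
position: [0.5588, 0.131, 0.0067]
tool_rot: [-0.003, 0.786, 0.618, 0.0]
wrist_force: [0.6, 0.7, 0.4]
finger_gap: 0.03
mean F chest [-0.18 -0.14 -0.32] sd [0.69 0.49 0.62]
t 5.7 chest-frame TCP mm [-91.8 257.6] z 6.5 F chest [ 0.28 -0.45  0.13] gap 30.1
turn need (units) 0.003 q [ 0.    0.12 -0.3   1.16  0.01  1.81]
```

View pics/side2.png

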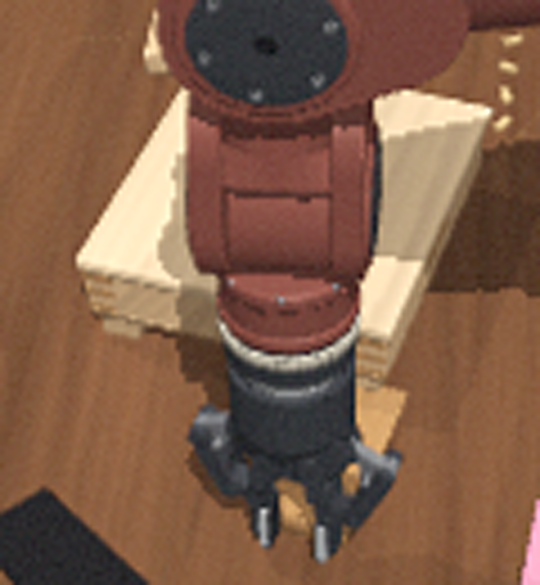

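View pics/top2.png

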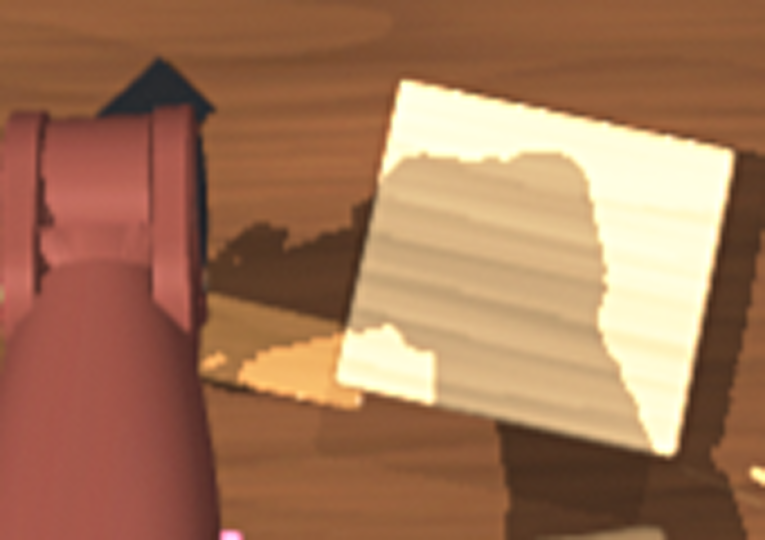

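Run:
```python
from need import *
import pickle
t=pickle.load(open("top.pkl","rb"));cy=np.array([[C,S],[-S,C]])
f=lambda x,y,z:print((cy@(pt(t,(x+.5)/4.5-.5+245,(y+.5)/4.5-.5+125,z)[:2]-PC)*1e3).round(1))
f(362,409,.003); f(240,384,.0)
for p in((399,80),(735,150),(672,457),(337,382)): f(*p,.078)
```

```text
[-120.3  101.1]
[-120.9  194.7]
[113.2 124.1]
[ 113.3 -125.6]
[-116.3 -123.3]
[-114.1  121.1]
```

The wedge is aligned: its near edge is at chest x≈-120, so it is centred on the foot. Its tip is at y≈101, already under the foot's position. I'll push on in smaller steps and watch the force.

```bash
python3 -m handwheel '[[[0.35,-0.03,0,0,0],[0.35,-0.06,0,0,0],[0.35,-0.09,0,0,0],[0.35,-0.12,0,0,0]]]'; python3 hold.py 4
```

```text
t: 6.2
position: [0.5559, 0.1196, 0.0065]
tool_rot: [-0.003, 0.786, 0.618, 0.0]
wrist_force: [-0.4, 1.1, 0.6]
finger_gap: 0.03
mean F chest [-0.33 -0.26  0.17] sd [0.31 0.19 0.37]
t 6.4 chest-frame TCP mm [-91.8 245.5] z 6.5 F chest [-0.6  -0.24  0.21] gap 29.7
turn need (units) 0.003 q [-0.02  0.1  -0.32  1.15  0.01  1.79]
```

```bash
python3 -m handwheel '[[[0.35,-0.02,0,0,0],[0.35,-0.04,0,0,0]]]'; python3 hold.py 4
```

```text
t: 6.6
position: [0.5549, 0.1158, 0.0065]
tool_rot: [-0.003, 0.786, 0.618, 0.0]
wrist_force: [-0.3, 0.0, 0.7]
finger_gap: 0.0299
mean F chest [ 0.02 -0.33  0.34] sd [0.35 0.45 0.5 ]
t 6.8 chest-frame TCP mm [-91.8 241.4] z 6.4 F chest [ 0.1  -0.81  0.06] gap 30.0
turn need (units) 0.003 q [-0.03  0.1  -0.32  1.15  0.    1.78]
```

```bash
python3 -m handwheel '[[[0.35,-0.02,0,0,0],[0.35,-0.02,0,0,0]]]'; python3 hold.py 4
```

```text
t: 7.0
position: [0.5544, 0.1136, 0.0064]
tool_rot: [-0.003, 0.786, 0.618, -0.0]
wrist_force: [0.2, 0.2, 0.3]
finger_gap: 0.0298
mean F chest [-0.08  0.29 -0.48] sd [0.23 0.27 0.71]
t 7.2 chest-frame TCP mm [-91.8 239.3] z 6.4 F chest [ 0.11  0.76 -0.84] gap 30.2
turn need (units) 0.003 q [-0.03  0.09 -0.33  1.15  0.    1.78]
```

```bash
python3 -m handwheel '[[[0.35,-0.02,0,0,0],[0.35,-0.02,0,0,0]]]'; python3 hold.py 4
```

```text
t: 7.4
position: [0.554, 0.1116, 0.0064]
tool_rot: [-0.003, 0.786, 0.618, -0.0]
wrist_force: [0.0, -0.3, -0.3]
finger_gap: 0.03
mean F chest [ 0.17 -0.33 -0.31] sd [0.58 0.47 0.71]
t 7.6 chest-frame TCP mm [-91.8 237.3] z 6.4 F chest [-0.16 -0.49  0.47] gap 29.8
turn need (units) 0.003 q [-0.03  0.09 -0.33  1.15  0.    1.78]
```

```bash
python3 -m handwheel '[[[0.35,-0.02,0,0,0],[0.35,-0.02,0,0,0]]]'; python3 hold.py 4
```

```text
t: 7.8
position: [0.5534, 0.1096, 0.0064]
tool_rot: [-0.003, 0.786, 0.618, -0.0]
wrist_force: [0.4, 0.3, -0.6]
finger_gap: 0.0294
mean F chest [ 0.44  0.3  -0.16] sd [0.38 0.5  0.21]
t 8.0 chest-frame TCP mm [-91.7 235.2] z 6.4 F chest [ 0.57  0.5  -0.22] gap 30.0
turn need (units) 0.003 q [-0.04  0.09 -0.33  1.15  0.    1.77]
```

```bash
python3 -m handwheel '[[[0.35,-0.02,0,0,0],[0.35,-0.02,0,0,0]]]'; python3 hold.py 4
```

```text
t: 8.2
position: [0.553, 0.108, 0.0064]
tool_rot: [-0.003, 0.786, 0.618, 0.0]
wrist_force: [0.5, 2.3, -0.3]
finger_gap: 0.0304
mean F chest [-0.21  3.36 -0.27] sd [0.46 0.19 0.4 ]
t 8.4 chest-frame TCP mm [-91.8 233.4] z 6.4 F chest [-0.73  3.43  0.25] gap 29.8
turn need (units) 0.003 q [-0.04  0.09 -0.34  1.15  0.    1.77]
```

```bash
python3 -m handwheel '[[[0.35,-0.004,0,0,0],[0.35,-0.004,0,0,0]]]'; python3 hold.py 6
```

```text
t: 8.6
position: [0.553, 0.1079, 0.0064]
tool_rot: [-0.003, 0.786, 0.618, 0.0]
wrist_force: [1.3, 5.4, -0.2]
finger_gap: 0.0295
mean F chest [-0.2   5.67 -0.4 ] sd [0.39 0.53 0.23]
t 8.9 chest-frame TCP mm [-91.8 233.4] z 6.4 F chest [-0.36  6.35 -0.58] gap 29.7
turn need (units) 0.003 q [-0.04  0.09 -0.34  1.15  0.01  1.77]
```

The push is at 5.7 N, above snug (4 N) and below shoving (7 N). I'll back straight off and look.

```bash
python3 -m handwheel '[[[0.35,0.05,0,0,0],[0.35,0.15,0,0,0],[0.35,0.35,0,0,0],[0.35,0.35,0,-0.3,0],[0.35,0.35,0,-0.8,0],[0.35,0.35,0,-1,0],[0.35,0.35,0,-1,0]]]'
python3 -m handwheel '[[[0,0.3,-0.3,-0.3,0],[0,0.6,-0.7,-0.5,0],[0,0.6,-1,-0.5,0],[0,0.6,-1,-0.5,0]]]'
python3 hold.py 4
python3 - <<'E'
from h import *
for n,b in(("top",(245,125,170,120)),("side",(250,130,120,130))):
    s=cam(n); x,y,w,h=b; cv2.imwrite(f"pics/{n}3.png",cv2.resize(s["image"][y:y+h,x:x+w,::-1],None,fx=4.5,fy=4.5,interpolation=2))
E
```

```text
t: 9.6
position: [0.5642, 0.1418, 0.1108]
tool_rot: [-0.001, 0.786, 0.618, 0.003]
wrist_force: [-0.3, -0.1, -0.7]
finger_gap: 0.0302
t: 10.0
position: [0.478, 0.2257, 0.1611]
tool_rot: [-0.002, 0.785, 0.619, 0.002]
wrist_force: [0.5, -0.3, 0.8]
finger_gap: -0.0
mean F chest [ 0.14 -0.25 -0.28] sd [0.49 0.15 0.1 ]
t 10.2 chest-frame TCP mm [-189.1  328. ] z 160.2 F chest [ 0.01 -0.39 -0.16] gap -0.5
turn need (units) 0.003 q [ 0.18 -0.11 -0.25  1.43  0.    1.99]
```

View pics/side3.png

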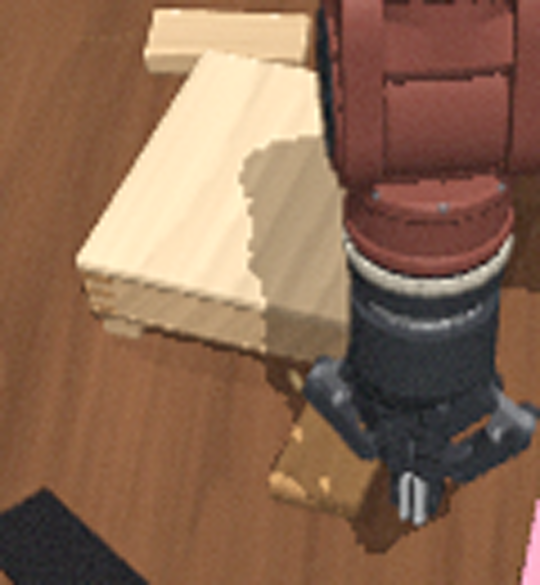

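View pics/top3.png

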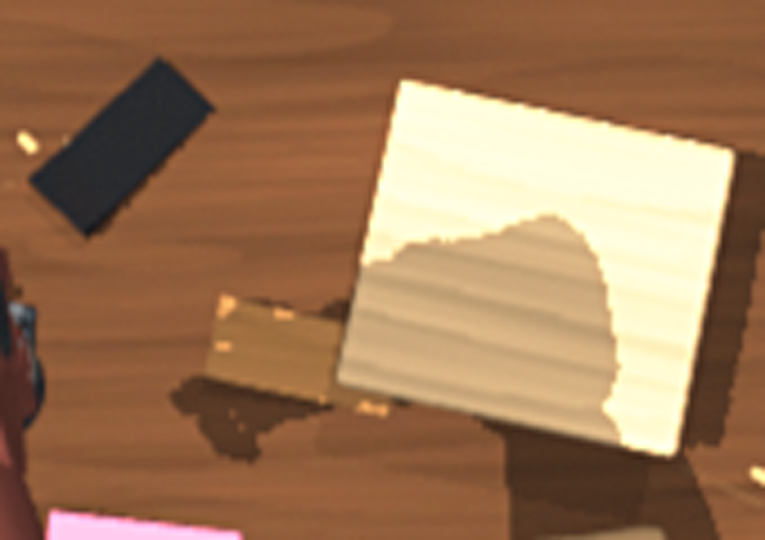

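The chest corners are at the same pixels as before, so the chest has not moved. The wedge sits straight under the corner, with its butt edge at crop (222,293) to (206,373). Next I go over the corner to press.

```bash
python3 - <<'E'
from need import *
import pickle
t=pickle.load(open("top.pkl","rb"));cy=np.array([[C,S],[-S,C]])
f=lambda x,y,z:print((cy@(pt(t,(x+.5)/4.5-.5+245,(y+.5)/4.5-.5+125,z)[:2]-PC)*1e3).round(1))
f(222,293,.02);f(206,373,.02)
E
python3 need.py -90 100 130
```

```text
[-59.2 221.4]
[-120.6  219.7]
t 10.3 chest-frame TCP mm [-188.9  327.8] z 160.3 F chest [ 0.26  0.43 -0.13] gap 0.0
turn need (units) 0.002 q [ 0.18 -0.11 -0.25  1.43  0.    1.99]
shift units [-2.283  0.98   0.292]
```

```bash
python3 -m handwheel '[[[0,-0.45,0.2,0,0],[0,-0.95,0.45,0,0],[0,-1,0.5,0,0],[0,-1,0.5,0,0]]]'; python3 need.py -90 100 130
```

```text
t: 10.7
position: [0.5072, 0.1116, 0.1594]
tool_rot: [-0.001, 0.788, 0.616, 0.002]
wrist_force: [-0.1, 0.1, 0.3]
finger_gap: -0.0001
t 10.7 chest-frame TCP mm [-137.1  225.9] z 159.4 F chest [-0.1   0.05  0.34] gap -0.1
turn need (units) -0.0 q [-0.04 -0.15 -0.28  1.44  0.    1.78]
shift units [-1.26   0.472  0.288]
```

```bash
python3 -m handwheel '[[[0,-0.45,0.2,0,0],[0,-0.95,0.45,0,0],[0,-1,0.48,0,0],[0,-1,0.48,0,0]]]'; python3 need.py -90 100 110
```

```text
t: 11.1
position: [0.5299, 0.0019, 0.1585]
tool_rot: [-0.002, 0.789, 0.615, 0.002]
wrist_force: [-1.2, 1.2, -1.2]
finger_gap: 0.0005
t 11.1 chest-frame TCP mm [-88.6 124.9] z 158.5 F chest [-1.5   0.87 -1.22] gap 0.5
turn need (units) -0.002 q [-0.25 -0.11 -0.25  1.43  0.01  1.57]
shift units [-0.251 -0.013  0.484]
```

```bash
python3 -m handwheel '[[[0,-0.25,0,0.1,0],[0,-0.25,0,0.3,0],[0,-0.25,0,0.5,0],[0,-0.25,0,0.5,0],[0,-0.25,0,0.5,0]]]'; python3 need.py -90 100 84
```

```text
t: 11.6
position: [0.5236, -0.0208, 0.1086]
tool_rot: [-0.002, 0.788, 0.615, 0.002]
wrist_force: [0.2, -0.6, 0.8]
finger_gap: 0.0001
t 11.6 chest-frame TCP mm [-89.3 101.4] z 108.6 F chest [ 0.36 -0.51  0.8 ] gap 0.1
turn need (units) -0.001 q [-0.29 -0.11 -0.34  1.34  0.01  1.52]
shift units [-0.015 -0.007  0.246]
```

```bash
python3 -m handwheel '[[[0,-0.015,-0.005,0.1,0],[0,-0.015,-0.005,0.2,0],[0,-0.015,-0.005,0.27,0],[0,-0.015,-0.005,0.27,0]]]'; python3 hold.py 4
```

```text
t: 12.0
position: [0.522, -0.0217, 0.0803]
tool_rot: [-0.003, 0.788, 0.615, 0.001]
wrist_force: [-0.3, -0.2, -0.2]
finger_gap: -0.0001
mean F chest [ 0.14 -0.15  0.62] sd [0.17 0.54 0.55]
t 12.2 chest-frame TCP mm [-89.6 100. ] z 82.0 F chest [ 0.24 -0.13 -0.22] gap 0.3
turn need (units) -0.001 q [-0.3  -0.1  -0.38  1.29  0.01  1.52]
```

```bash
python3 -m handwheel '[[[0,0,0,0.01,0],[0,0,0,0.02,0],[0,0,0,0.02,0]]]'; python3 hold.py 4
```

```text
t: 12.5
position: [0.523, -0.0221, 0.08]
tool_rot: [-0.002, 0.788, 0.615, 0.002]
wrist_force: [-0.9, 0.3, -0.3]
finger_gap: 0.0003
mean F chest [-0.21 -0.07 -0.05] sd [0.15 0.34 0.18]
t 12.7 chest-frame TCP mm [-89.6 100. ] z 80.0 F chest [-0.04 -0.31 -0.06] gap 0.1
turn need (units) -0.001 q [-0.3  -0.1  -0.38  1.29  0.01  1.52]
```

```bash
python3 -m handwheel '[[[0,0,0,0.01,0],[0,0,0,0.015,0],[0,0,0,0.015,0]]]'; python3 hold.py 4
```

```text
t: 13.0
position: [0.5229, -0.022, 0.0784]
tool_rot: [-0.002, 0.788, 0.615, 0.002]
wrist_force: [-0.2, 0.2, -0.6]
finger_gap: 0.0
mean F chest [ 0.21  0.23 -0.14] sd [0.7  0.35 0.15]
t 13.2 chest-frame TCP mm [-89.5 100. ] z 78.6 F chest [-0.6   0.55 -0.14] gap -0.3
turn need (units) -0.001 q [-0.3  -0.1  -0.39  1.29  0.01  1.52]
```

```bash
python3 -m handwheel '[[[0,0,0,0.005,0],[0,0,0,0.005,0],[0,0,0,0.005,0]]]'; python3 hold.py 4
```

```text
t: 13.5
position: [0.5231, -0.0221, 0.0781]
tool_rot: [-0.002, 0.788, 0.615, 0.002]
wrist_force: [0.2, -0.6, -0.1]
finger_gap: -0.0002
mean F chest [0.16 0.06 0.95] sd [0.44 0.45 0.43]
t 13.7 chest-frame TCP mm [-89.5 100. ] z 78.1 F chest [0.32 0.21 1.56] gap 0.1
turn need (units) -0.001 q [-0.3  -0.1  -0.39  1.29  0.01  1.52]
```

Contact is at z = 78.1 mm, the level lid's height. I'll press a little at a time.

```bash
python3 -m handwheel '[[[0,0,0,0.003,0],[0,0,0,0.003,0],[0,0,0,0.003,0]]]'; python3 hold.py 4
```

```text
t: 14.0
position: [0.5231, -0.0221, 0.0781]
tool_rot: [-0.002, 0.788, 0.615, 0.002]
wrist_force: [-1.5, 0.7, 5.3]
finger_gap: -0.0004
mean F chest [-1.87  0.06  5.35] sd [0.8  0.47 0.34]
t 14.2 chest-frame TCP mm [-89.4 100. ] z 78.1 F chest [-1.67  0.78  5.88] gap 0.0
turn need (units) -0.001 q [-0.3  -0.1  -0.39  1.29  0.01  1.52]
```

```bash
python3 -m handwheel '[[[0,0,0,0.005,0],[0,0,0,0.005,0],[0,0,0,0.005,0]]]'; python3 hold.py 4
```

```text
t: 14.5
position: [0.5231, -0.022, 0.078]
tool_rot: [-0.002, 0.788, 0.615, 0.002]
wrist_force: [-2.8, 1.6, 7.2]
finger_gap: -0.0001
mean F chest [-3.21  0.03  7.43] sd [0.38 0.45 0.26]
t 14.7 chest-frame TCP mm [-89.5 100. ] z 78.0 F chest [-3.23 -0.03  7.55] gap -0.3
turn need (units) -0.001 q [-0.3  -0.1  -0.39  1.29  0.01  1.52]
```

```bash
python3 -m handwheel '[[[0,0,-0.002,0.008,0],[0,0,-0.002,0.008,0],[0,0,-0.002,0.008,0]]]'; python3 hold.py 5
```

```text
t: 15.0
position: [0.5231, -0.0221, 0.078]
tool_rot: [-0.001, 0.788, 0.615, 0.002]
wrist_force: [-4.0, 0.8, 9.6]
finger_gap: 0.0005
mean F chest [-3.61 -0.49  9.43] sd [0.59 0.19 0.28]
t 15.25 chest-frame TCP mm [-89.4 100. ] z 78.0 F chest [-4.45 -0.44  9.39] gap -0.0
turn need (units) -0.001 q [-0.3  -0.1  -0.39  1.28  0.01  1.52]
```

```bash
python3 -m handwheel '[[[0,0,-0.005,0.01,0],[0,0,-0.005,0.01,0],[0,0,-0.005,0.01,0]]]'; python3 hold.py 5
python3 - <<'E'
from h import *
for n,b in(("top",(245,125,170,120)),("side",(250,130,120,130))):
    s=cam(n); x,y,w,h=b; cv2.imwrite(f"pics/{n}4.png",cv2.resize(s["image"][y:y+h,x:x+w,::-1],None,fx=4.5,fy=4.5,interpolation=2))
E
```

```text
t: 15.55
position: [0.5231, -0.0221, 0.078]
tool_rot: [-0.001, 0.788, 0.615, 0.002]
wrist_force: [-2.1, 0.5, 9.8]
finger_gap: 0.0001
mean F chest [-2.97  0.2  10.39] sd [0.45 0.34 0.3 ]
t 15.8 chest-frame TCP mm [-89.5 100. ] z 78.0 F chest [-3.6   0.36 10.14] gap 0.3
turn need (units) -0.001 q [-0.3  -0.1  -0.39  1.28  0.01  1.52]
```

View pics/side4.png

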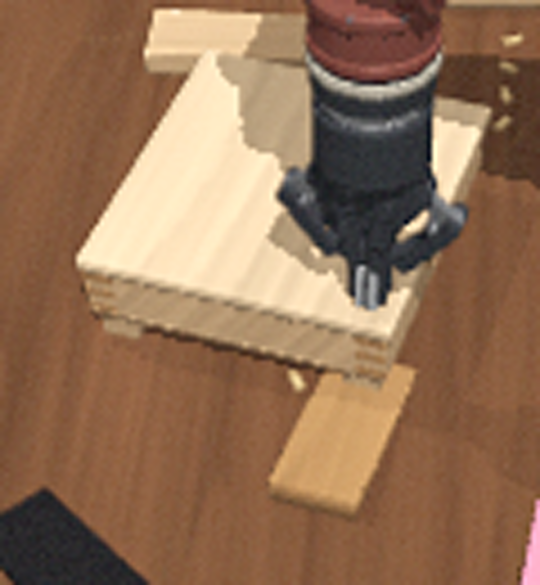

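View pics/top4.png

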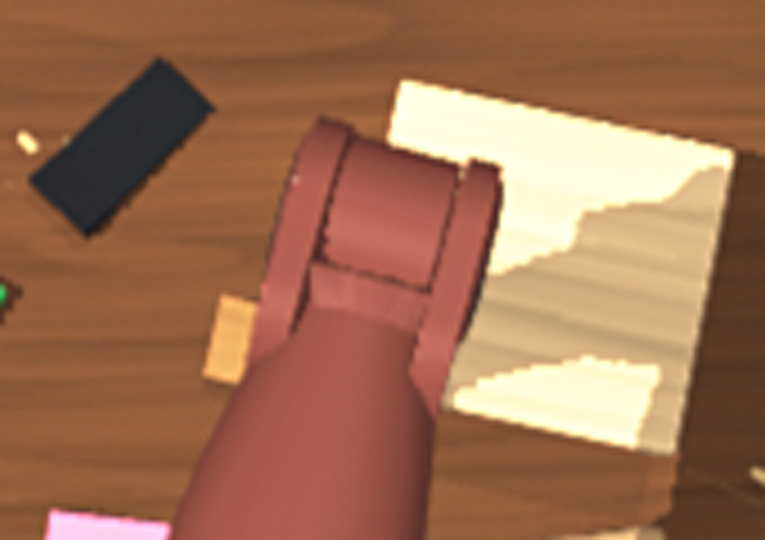

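```bash
python3 -c "
from need import *
rep(); print(ctrl.job_done())"
```

```text
t 15.9 chest-frame TCP mm [-89.5 100. ] z 78.0 F chest [-3.48 -1.09  9.81] gap 0.1
turn need (units) -0.001 q [-0.3  -0.1  -0.39  1.28  0.01  1.52]
the job is handed in; nothing more can be done
None
```

The wedge is snug under the short foot. I handed the job in at 15.9 s with the fingertips still pressing on the corner above that foot.

**Push:** I pushed the wedge thin end first with both fingertips on its butt. It straightened to run along the chest's -y and sat centred on the foot. Contact force rose to 3.4 N, and I stopped at 5.7 N, below the 7 N that would shove the chest. That is somewhat above the 4 N given as snug.

**Last checks:**
- **Chest:** After the push, its lid corners were at the same pixels as before, so it was not visibly shoved along or jacked up.
- **Rocking:** Pressing at chest (-89.5, 100) mm, the fingertips met the lid at 78.1 mm. They stayed at 78.0 mm as the press rose to about 10 N, so there was no rocking.
- **Other things:** The black piece is at the same pixels as before and the parts of the offcut and pink piece in view looked undisturbed. I did not recheck the hammer, rule, chisel or green piece individually at the end.

**Not ideal:** A sideways load of about 3 N on the lid remained during the final press. I reduced it slightly but not to zero, and it caused no visible movement.

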